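# Unload the guarded deburring fixture

### The arm

A 7-joint arm with a two-finger parallel gripper is mounted at the origin on the work surface. World frame = base frame: x ahead of the robot, y to its left, z up, the work surface at z = 0. Lengths are in m, angles in degrees, forces in N, time in s.
With the tool pointing down it reaches from about 0.35 to 0.9 m from the base axis. Payload 7.2 kg.
Tool frame: the origin (TCP) lies at the very end of the fingers, on their centre line; the grasp point (between the pads) lies 19 mm behind it; z points along the fingers, y is the line along which they close (so a half turn about z gives the same grasp; the last joint's range is limited). The gripper opens to 85 mm and grips with 20 to 120 N. Pads are 22 mm wide; open, the fingers measure 114 mm over their backs; the gripper's body (76 mm by 85 mm) begins 54 mm behind the grasp point. The pads swing forward as they close: fully open they stand 13 mm farther back than shut.
Start: joints at [-81.142, 23.554, -0.728, 91.456, 0.321, 64.991, -4.71], TCP at [0.138, 0.61, 0.231] pointing down, gripper open.
Joint ranges: [-169.25, 169.25], [-16.82, 113.86], [-84.01, 82.57], [7.8, 145.47], [-59.2, 239.2], [7.22, 106.19], [-163.78, 163.78]. Speed limits (degrees/s): [136.94, 136.94, 172.46, 172.46, 180, 180, 180].

### API

Orientations are given as [roll, pitch, yaw] about the fixed x, y, z axes, in that order (R = Rz(yaw) Ry(pitch) Rx(roll)).
In Python, from workcell import readout, imaging, workorder gives the robot as it stands.
- The arm moves only by the tool drive_tool, never from a script. Its argument "increments" is one flat list of numbers, 7 for each row, row after row: the shift along the world's x, y, z in units of 0.03 m (1.0 is 0.03 m), then the turn, a rotation vector about the world's x, y, z in units of 45 degrees (1.0 is 45 degrees), then the opening, from -1 (shut) to 1 (fully open), so that 0 is half open. In form: [dx, dy, dz, wx, wy, wz, jaw, dx, dy, dz, wx, wy, wz, jaw, ...]. A call has 1 to 10 rows; each row shifts and turns the commanded pose from where the row before left it; what a row does not reach is not made up. A row lasts 1/10 s, in which the tool goes at most 50 mm and 8.59 degrees, less where a joint would pass 70% of its speed; a pose out of reach is approached as far as the arm can. A call with a number of a shift or a turn outside -1 to 1 is refused whole. A call with a gripper value outside its range is refused whole. The fingers move at their own pace and stop on an object; the grip force is fixed at half the most. Time passes only in rows, so rows that do not move let the fingers close. It gives the time, the measured TCP pose, the force, the opening and the grip force at its end, in the units of the state.
- readout.get_obs(): the state, without advancing time (a new reading comes with each control period).
- imaging.camera(name): name is "side" or "top" or "wrist"; returns the picture (400x640x3 uint8, blue, green, red); there is no depth.
- imaging.camera_model(name): a dict with "camera_matrix" (3x3 intrinsics, pixels), "distortion" ([k1, k2, p1, p2, k3] as OpenCV has them; the pictures are not rectified), "rvec" (rotation vector, rad) and "tvec" (3), from world to camera coordinates, as OpenCV has them. Camera axes: x right, y down, z forward; pixel columns grow to the right and rows downward; lengths in m; the calibration is good to about 2 mm. A picture is of the moment at which its call begins: read the wrist's pose just before it. camera_model takes no time and is no camera call; for the wrist camera it gives the pose at the moment of the call.
- workorder.close_job(): hands the job in; it is judged then, once.
The state is a dict: "t": time; "joint_pos": joint angles; "qvel": joint speeds; "joint_efforts": joint torques, N m; "position": TCP position; "tool_rot": TCP orientation; "wrist_force": force on the tool from outside, world axes, zero at the start; "torque": the same for the moment, N m; "width": finger opening in m; "gripper_force": force on a finger pad.
Only numpy, scipy, OpenCV 4.12 (cv2) and the standard library are available. Lean on these libraries where they do the work, as an engineer would, in place of code of your own. Each camera call takes 0.05 s, during which the arm holds its last target. There are 200 camera calls.

### The job

Slide the fixture's guard fully open, and for each nest that holds a finished vice jaw push the ejector slide so that the jaw comes out on the ledge, then take the jaw and lay it in the steel tray; do not pull at a jaw with the gripper while it is still in its nest. When every jaw lies on the tray's floor, none on top of another or standing on end, slide the guard fully shut; leave the grease tin, the spanner and the offcut where they are.

Things in the scene. Friction and masses are not known exactly. Their poses are not given: they have to be found in the camera images.
- fixture: Green guarded deburring fixture fixed to the bench. Origin: on the bench under the middle of its bay; x towards the ledge (away from the robot at yaw 0), y along the guard's track, z up. Bay inside: x -150 to 140 mm, y -170 to 170, steel floor at z 20, walls to 78, rails to 92. At y 180 to 520 is the closed drive housing, top z 78, where the guard parks. x 0 to 140 of the floor is a free ledge.
- guard (a joint): The sliding guard that covers the bay: clear pane in a 298 x 338 mm (x, y) steel frame, top at z 88 mm, sliding level along the fixture's +y. Value in m: 0 fully shut (over the bay), 0.34 fully open (over the drive housing). About 3 N moves it; it stays where it is left.
- guard_grip (a point): Middle of the guard's black bar handle: a level bar 80 mm long along the fixture's x, 14 mm thick along y, its underside 22 mm and its top 34 mm above the pane's top; pinch it from above across y. The point is 6 mm below the bar's top. With the guard shut it lies at fixture x -60, y -140, z 116 mm.
- nest0 (a point): Mouth of the nest at fixture y = -75 mm (the far end from the drive housing), on the floor. The nest is a roofed channel from fixture x -100 mm to this mouth at x 0, open towards +x onto the ledge; 44 mm wide inside, 56 mm outside, roof top at z 50 mm with a 16 mm slit along it. A jaw inside is seen through the slit but cannot be grasped.
- eject0 (a joint): Spring ejector slide of nest0. Value in m: 0 at rest, 0.087 at its stop; slides along the fixture's +x. It takes about 2 N to start and about 6 N at the stop, and springs back when let go. It pushes a jaw along the nest; at the stop its front is 6 mm past the mouth, so the jaw lies wholly on the ledge.
- eject0_tab (a point): Centre of the top of the finger tab of eject0: a black block 12 mm along x, 32 along y, 20 high, above the nest's slit, from fixture z 53 to 73 mm. At rest at fixture x -88 mm, with 56 mm of free room behind it (towards -x) for closed fingers to push from.
- nest1 (a point): Mouth of the nest at fixture y = 0 (the middle), on the floor. The nest is a roofed channel from fixture x -100 mm to this mouth at x 0, open towards +x onto the ledge; 44 mm wide inside, 56 mm outside, roof top at z 50 mm with a 16 mm slit along it. A jaw inside is seen through the slit but cannot be grasped.
- eject1 (a joint): Spring ejector slide of nest1. Value in m: 0 at rest, 0.087 at its stop; slides along the fixture's +x. It takes about 2 N to start and about 6 N at the stop, and springs back when let go. It pushes a jaw along the nest; at the stop its front is 6 mm past the mouth, so the jaw lies wholly on the ledge.
- eject1_tab (a point): Centre of the top of the finger tab of eject1: a black block 12 mm along x, 32 along y, 20 high, above the nest's slit, from fixture z 53 to 73 mm. At rest at fixture x -88 mm, with 56 mm of free room behind it (towards -x) for closed fingers to push from.
- nest2 (a point): Mouth of the nest at fixture y = +75 mm (nearest the drive housing), on the floor. The nest is a roofed channel from fixture x -100 mm to this mouth at x 0, open towards +x onto the ledge; 44 mm wide inside, 56 mm outside, roof top at z 50 mm with a 16 mm slit along it. A jaw inside is seen through the slit but cannot be grasped.
- eject2 (a joint): Spring ejector slide of nest2. Value in m: 0 at rest, 0.087 at its stop; slides along the fixture's +x. It takes about 2 N to start and about 6 N at the stop, and springs back when let go. It pushes a jaw along the nest; at the stop its front is 6 mm past the mouth, so the jaw lies wholly on the ledge.
- eject2_tab (a point): Centre of the top of the finger tab of eject2: a black block 12 mm along x, 32 along y, 20 high, above the nest's slit, from fixture z 53 to 73 mm. At rest at fixture x -88 mm, with 56 mm of free room behind it (towards -x) for closed fingers to push from.
- jaw0: Finished aluminium vice jaw, if present: a rectangular block 70 (x) x 40 (y) x 22 (z) mm with two dark bolt holes, 0.17 kg. Starts lying flat in the nest of ejector 0, its middle near fixture x -42 mm. Origin: centre of its underside as it starts.
- jaw0_mid (a point): Centre of the block jaw0.
- jaw1: Finished aluminium vice jaw, if present: a rectangular block 70 (x) x 40 (y) x 22 (z) mm with two dark bolt holes, 0.17 kg. Starts lying flat in the nest of ejector 1, its middle near fixture x -42 mm. Origin: centre of its underside as it starts.
- jaw1_mid (a point): Centre of the block jaw1.
- jaw2: Finished aluminium vice jaw, if present: a rectangular block 70 (x) x 40 (y) x 22 (z) mm with two dark bolt holes, 0.17 kg. Starts lying flat in the nest of ejector 2, its middle near fixture x -42 mm. Origin: centre of its underside as it starts.
- jaw2_mid (a point): Centre of the block jaw2.
- tray: Shallow steel tray fixed to the bench: 276 (x) x 126 (y) x 25 mm high outside, walls and floor 3 mm. Origin: centre of its underside. Room for three jaws lying across it (their length along the tray's y).
- grease_tin: Bystander: squat grey grease tin, 60 mm diameter, 65 mm high, standing; origin at the centre of its foot.
- spanner: Bystander: steel spanner 180 mm long lying on the bench; origin near its middle.
- offcut: Bystander: wooden offcut 120 x 45 x 45 mm lying on the bench; origin at the centre of its underside.

How it is judged (in metres and radians):
On the way, in this order (a step that is already met when the one before it is completed fails the run):
1. the guard is slid open (value of joint guard above 0.31 m), for 0.2 s.
2. every jaw lies on the floor of the tray (x of jaw0 in the frame of tray between -0.135 and 0.135 m and y of jaw0 in the frame of tray between -0.06 and 0.06 m and z of each of jaw0_mid, jaw1_mid, jaw2_mid in the frame of tray below 0.029 m and linear speed of each of jaw0, jaw1, jaw2 below 0.02 m/s and x of jaw1 in the frame of tray between -0.135 and 0.135 m and y of jaw1 in the frame of tray between -0.06 and 0.06 m and x of jaw2 in the frame of tray between -0.135 and 0.135 m and y of jaw2 in the frame of tray between -0.06 and 0.06 m), for 0.2 s.
3. the guard is slid shut (value of joint guard below 0.01 m), for 0.2 s.
At the end, for the whole second after the job is handed in: The guard is within 10 mm of fully shut, the ejector slides are back at rest (within 10 mm), and every jaw present lies at rest on the tray's floor, flat or on its long edge (its middle less than 29 mm above the bench), none on another (all of step 2 and value of joint each of guard, eject0, eject1, eject2 below 0.01 m); the robot touches nothing.
It fails at once if a jaw is handled with the gripper while still in its nest ((contact force between the fingers and jaw0 above 1 N and x of jaw0_mid in the frame of fixture between -0.11 and 0 m and y of jaw0_mid in the frame of fixture between -0.12 and 0.12 m and z of jaw0_mid in the frame of fixture below 0.042 m) or (contact force between the fingers and jaw1 above 1 N and x of jaw1_mid in the frame of fixture between -0.11 and 0 m and y of jaw1_mid in the frame of fixture between -0.12 and 0.12 m and z of jaw1_mid in the frame of fixture below 0.042 m) or (contact force between the fingers and jaw2 above 1 N and x of jaw2_mid in the frame of fixture between -0.11 and 0 m and y of jaw2_mid in the frame of fixture between -0.12 and 0.12 m and z of jaw2_mid in the frame of fixture below 0.042 m)).
It fails at once if the grease_tin is disturbed (moved over 30 mm) (distance of grease_tin from where it was at the start of the episode above 0.03 m).
It fails at once if the spanner is disturbed (moved over 30 mm) (distance of spanner from where it was at the start of the episode above 0.03 m).
It fails at once if the offcut is disturbed (moved over 30 mm) (distance of offcut from where it was at the start of the episode above 0.03 m).
Of jaw0, jaw1, jaw2 only 2 to 3 are there at a start; the rules pass over those that are not, and their reading is None.
At some moment in a run one of jaw0, jaw1, jaw2 may be knocked a few centimetres aside while the robot is not near it.
Once in a run the grip may slacken for a moment while it holds something.
It also fails if it takes over 210 s, if anything falls off the work surface, if the arm or the gripper's body presses on something with over 40 N, if the wrist force passes 120 N, or if a joint passes its speed limit or range.

## Working session

There is one attempt and no reset: what is moved stays moved. The work goes in short steps, Python scripts to look and compute and a tool call to move; the robot and the scene stay as the last step left them, time stands still between calls to the robot, and variables do not carry over. Pictures are saved under pics/ and viewed, at most 14 in all, crops included, and the job is handed in when it is done.

Besides the shell and the picture viewer there is one more tool, called by a JSON object that holds its "method" and its "body". drive_tool: Moves the arm, as the interface text tells. Shifts and turns lie within -1 to 1; 1 stands for 0.03 m of shift or 45 degrees of turn. Its arguments: {"type":"object","properties":{"increments":{"type":"array","items":{"type":"number","minimum":-1,"maximum":1}}},"required":["increments"]}

```bash
mkdir -p pics
cat > h.py <<'E'
import numpy as np, cv2
from workcell import readout, imaging, workorder
def grab(n,f=None):
    m=imaging.camera_model(n); im=imaging.camera(n)
    if f: cv2.imwrite('pics/'+f,im)
    return im,m
def ray(m,uv,z):
    K=np.array(m['camera_matrix']);d=np.array(m['distortion'])
    p=cv2.undistortPoints(np.array(uv,float).reshape(-1,1,2),K,d)[:,0]
    R=cv2.Rodrigues(np.array(m['rvec'],float))[0];t=np.array(m['tvec'],float).ravel()
    c=-R.T@t; D=np.c_[p,np.ones(len(p))]@R
    return c+D*((z-c[2])/D[:,2])[:,None]
def proj(m,P):
    return cv2.projectPoints(np.array(P,float).reshape(-1,1,3),np.array(m['rvec'],float),np.array(m['tvec'],float),np.array(m['camera_matrix']),np.array(m['distortion']))[0][:,0]
E
python3 - <<'E'
from h import *
for n in('top','side'): 
    im,m=grab(n,n+'0.png'); R=cv2.Rodrigues(np.array(m['rvec'],float))[0]; print(n,-R.T@np.array(m['tvec']).ravel(),R[2])
o=readout.get_obs();print(o['t'],o['position'],o['tool_rot'],o['width'])
E
```

```text
top [ 0.32519688 -0.14056872  1.07344909] [ 0.16900296 -0.00170127 -0.98561407]
side [ 0.44270791 -1.01275704  0.81896908] [ 0.05419421  0.76598095 -0.64057487]
0.1 [0.13803594 0.6090977  0.23053749] [-1.79915796e+02  5.37253099e-03  1.67233512e+02] 0.08549026500268603
```

View pics/top0.png

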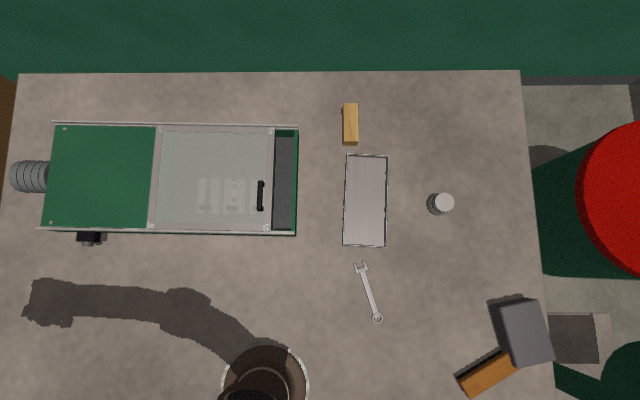

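View pics/side0.png

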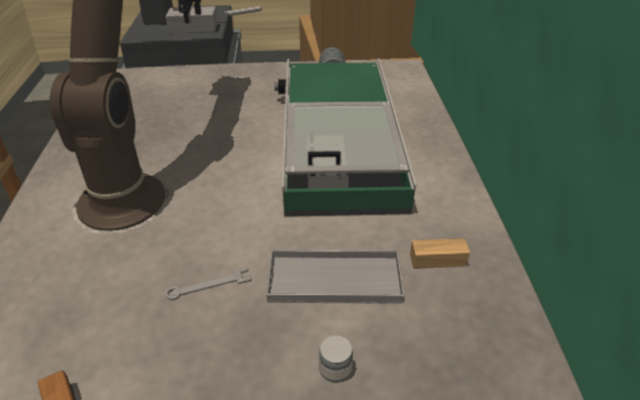

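The top view shows the fixture with its housing on the left (u 45–155), the guard partly open, the handle at about (261,195), the tray at (343–388, 153–247), the tin at (440,203), the spanner at (368,292) and the offcut at (350,123). I'll enlarge the fixture and measure.

Run:
```python
from h import *
im=cv2.imread('pics/top0.png'); m=imaging.camera_model('top')
cv2.imwrite('pics/c0.png',cv2.resize(im[110:250,140:400],None,fx=3,fy=3,interpolation=cv2.INTER_CUBIC))
hsv=cv2.cvtColor(im,cv2.COLOR_BGR2HSV)
g=im[115:250,150:310]; k=np.zeros(im.shape[:2],np.uint8); k[170:225,250:270]=(im[170:225,250:270].max(2)<45)
print('handle',cv2.minAreaRect(cv2.findNonZero(k)))
r=cv2.minAreaRect(cv2.findNonZero(k)); print(ray(m,[r[0]],.118))
print('fix right corners z.092',ray(m,[(298,127),(296,236)],.092),'left',ray(m,[(54,123),(40,230)],.092))
print('tray',ray(m,[(346,153),(388,155),(386,247),(342,245)],.025))
print('tin',ray(m,[(445,202)],.065),'offcut',ray(m,[(344,103),(357,103),(358,144),(344,144)],.045),'span',ray(m,[(360,264),(378,319)],.005))
```

```text
handle ((259.81280517578125, 195.49220275878906), (5.578492641448975, 29.141380310058594), 2.38594388961792)
[[0.51527541 0.00405697 0.118     ]]
fix right corners z.092 [[ 0.71822326 -0.09699486  0.092     ]
 [ 0.40826928 -0.09174962  0.092     ]] left [[0.73436678 0.59598613 0.092     ]
 [0.42961032 0.59909153 0.092     ]]
tray [[ 0.66190961 -0.23808081  0.025     ]
 [ 0.65477134 -0.36382089  0.025     ]
 [ 0.38056316 -0.3467533   0.025     ]
 [ 0.38715374 -0.22060353  0.025     ]]
tin [[ 0.50344093 -0.51018952  0.065     ]] offcut [[ 0.81225864 -0.23357724  0.045     ]
 [ 0.81197623 -0.27277331  0.045     ]
 [ 0.68289237 -0.27228973  0.045     ]
 [ 0.68318792 -0.23090787  0.045     ]] span [[ 0.33308773 -0.27326052  0.005     ]
 [ 0.17923975 -0.31978535  0.005     ]]
```

View pics/c0.png

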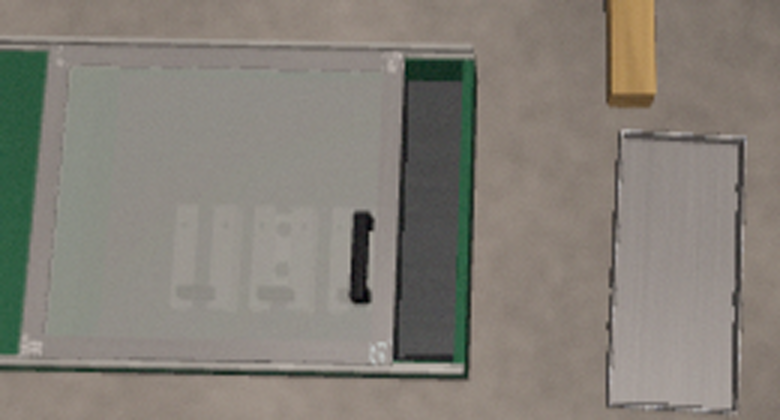

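The fixture yaw is about -1.6° and its origin is about (0.573, 0.0855). The guard is about 57 mm open, and the handle is at (0.515, 0.004). The size checks hold: tray 275×126, fixture 310 wide, handle at fixture x -60. Moving above the handle now.

{"method": "drive_tool", "body": {"increments": [0.62,-1,0,0,0,0.025,1,0.62,-1,0,0,0,0.025,1,0.62,-1,0,0,0,0.025,1,0.62,-1,0,0,0,0.025,1,0.62,-1,0,0,0,0.025,1,0.62,-1,0,0,0,0.025,1,0.62,-1,0,0,0,0.025,1,0.62,-1,0,0,0,0.025,1,0.62,-1,0,0,0,0.025,1,0.62,-1,0,0,0,0.025,1]}}

```text
t: 1.1
position: [0.3246, 0.3081, 0.2312]
tool_rot: [-180.0, -0.0, 178.5]
wrist_force: [0.1, 0.5, 0.6]
width: 0.0855
gripper_force: 0.0
```

{"method": "drive_tool", "body": {"increments": [0.63,-1,0,0,0,0,1,0.63,-1,0,0,0,0,1,0.63,-1,0,0,0,0,1,0.63,-1,0,0,0,0,1,0.63,-1,0,0,0,0,1,0.63,-1,0,0,0,0,1,0.63,-1,0,0,0,0,1,0.63,-1,0,0,0,0,1,0.63,-1,0,0,0,0,1,0.63,-1,0,0,0,0,1]}}

```text
t: 2.1
position: [0.5135, 0.0083, 0.2311]
tool_rot: [180.0, -0.0, 178.5]
wrist_force: [0.1, 0.7, -0.5]
width: 0.0848
gripper_force: 0.0
```

{"method": "drive_tool", "body": {"increments": [0,-0.15,-1,0,0,0,1,0,0,-1,0,0,0,1,0,0,-1,0,0,0,1,0,0,-1,0,0,0,1,0,0,-0.4,0,0,0,1,0,0,0,0,0,0,-1,0,0,0,0,0,0,-1,0,0,0,0,0,0,-1,0,0,0,0,0,0,-1,0,0,0,0,0,0,-1]}}

```text
t: 3.1
position: [0.5137, 0.0053, 0.1003]
tool_rot: [180.0, 0.1, 178.5]
wrist_force: [-4.0, 2.7, 24.9]
width: 0.0128
gripper_force: 58.7
```

{"method": "drive_tool", "body": {"increments": [0,0.3,0.05,0,0,0,-1,0.02,0.7,0,0,0,0,-1,0.03,1,0,0,0,0,-1,0.03,1,0,0,0,0,-1,0.03,1,0,0,0,0,-1,0.03,1,0,0,0,0,-1,0.03,1,0,0,0,0,-1,0.03,1,0,0,0,0,-1,0.03,1,0,0,0,0,-1,0.02,0.7,0,0,0,0,-1]}}

```text
t: 4.1
position: [0.521, 0.2671, 0.1005]
tool_rot: [-179.9, 0.1, 178.5]
wrist_force: [4.4, -3.6, -5.1]
width: 0.0126
gripper_force: 61.9
```

{"method": "drive_tool", "body": {"increments": [0.02,0.5,0,0,0,0,-1,0,0.2,0,0,0,0,-1,0,0.1,0,0,0,0,-1,0,0,0,0,0,0,-1]}}

```text
t: 4.5
position: [0.5217, 0.2899, 0.1006]
tool_rot: [-180.0, 0.1, 178.5]
wrist_force: [5.4, 2.2, -8.8]
width: 0.0126
gripper_force: 61.3
```

{"method": "drive_tool", "body": {"increments": [0,0.2,0,0,0,0,-1,0,0.1,0,0,0,0,-1,0,0,0,0,0,0,-1]}}

```text
t: 4.8
position: [0.5217, 0.2918, 0.1005]
tool_rot: [-179.5, -0.1, 178.2]
wrist_force: [1.2, -17.3, 0.4]
width: 0.0129
gripper_force: 62.7
```

{"method": "drive_tool", "body": {"increments": [0,-0.1,0,0,0,0,1,0,0,0,0,0,0,1,0,0,0,0,0,0,1,0,0,1,0,0,0,1,0,0,1,0,0,0,1,0,-1,1,0,0,0,1,-0.5,-1,1,0,0,0,1,-0.5,-1,1,0,0,0,1,-0.5,-1,1,0,0,0,1,-0.5,-1,1,0,0,0,1]}}

```text
t: 5.8
position: [0.4603, 0.1455, 0.3123]
tool_rot: [179.9, 0.0, 178.5]
wrist_force: [0.8, 0.7, 1.5]
width: 0.085
gripper_force: 0.0
```

Run:
```python
from h import *
print(readout.get_obs()['position'])
grab('wrist','w1.png'); im,m=grab('top','t1.png'); 
cv2.imwrite('pics/c1.png',cv2.resize(im[110:250,140:310],None,fx=4,fy=4,interpolation=cv2.INTER_CUBIC))
```

```text
[0.46025791 0.14550771 0.31229842]
```

View pics/w1.png

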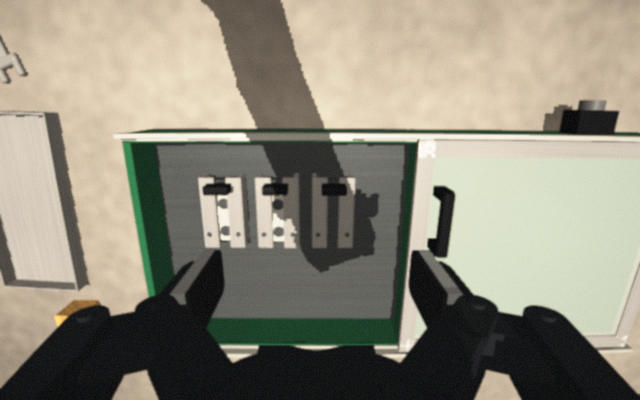

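The wrist view shows the guard open. Nest0 (217–230, 175–247) and nest1 (258–298) hold bright jaws with holes; nest2 (313–355) has a dark slit and is empty. The tabs are at about (217,188), (274,188) and (334,188).

Run:
```python
from h import *
im=cv2.imread('pics/w1.png'); m=imaging.camera_model('wrist')
k=(im.max(2)<40).astype(np.uint8)
k[:175]=0;k[200:]=0;k[:,:195]=0;k[:,355:]=0
n,l,s,c=cv2.connectedComponentsWithStats(k)
for i in range(1,n):
    if s[i][4]>60: print(s[i],c[i],ray(m,[c[i]],.066)[0])
print('mouths z.05',ray(m,[(204,249),(245,248),(258,249),(298,248),(313,249),(354,248)],.05))
print('inner floor corners z.092 outer',ray(m,[(117,135),(139,350)],.092))
print('tray',ray(m,[(50,112),(86,287)],.025))
for u in(222,280,333): print(im[215:245:6,u].tolist())
```

```text
[205 183  26  11 122] [219.75409836 186.86885246] [0.48922563 0.01965923 0.066     ]
[264 182  23  13 173] [278.04046243 187.90751445] [0.49301677 0.09432187 0.066     ]
[322 182  24  15 289] [333.43598616 189.10380623] [0.49687087 0.16520896 0.066     ]
mouths z.05 [[ 0.58362403 -0.0188551   0.05      ]
 [ 0.58377332  0.03970571  0.05      ]
 [ 0.58588729  0.05799896  0.05      ]
 [ 0.58610695  0.11471265  0.05      ]
 [ 0.58835219  0.13586246  0.05      ]
 [ 0.58874144  0.19393631  0.05      ]]
inner floor corners z.092 outer [[ 0.41689256 -0.08425979  0.092     ]
 [ 0.72093681 -0.11927046  0.092     ]]
tray [[ 0.38779067 -0.21302864  0.025     ]
 [ 0.65721069 -0.22845126  0.025     ]]
[[231, 243, 247], [232, 242, 247], [136, 150, 157], [131, 141, 145], [203, 222, 233]]
[[106, 116, 125], [231, 242, 246], [146, 160, 164], [98, 104, 102], [231, 243, 246]]
[[43, 48, 46], [43, 44, 42], [43, 42, 45], [42, 43, 43], [47, 50, 43]]
```

{"method": "drive_tool", "body": {"increments": [-0.1,-0.9,-0.8,0,0,0,-1,0,-0.9,-0.8,0,0,0,-1,0,0,-0.8,0,0,0,-1,0,0,-1,0,0,0,-1,0,0,-1,0,0,0,-1,0,0,-1,0,0,0,-1,0,0,-1,0,0,0,-1,0,0,-1,0,0,0,-1,0,0,-1,0,0,0,-1,0,0,0,0,0,0,-1]}}

```text
t: 6.9
position: [0.4558, 0.0923, 0.0557]
tool_rot: [-179.9, -0.3, 178.6]
wrist_force: [0.4, -0.3, 0.0]
width: 0.0004
gripper_force: 0.0
```

{"method": "drive_tool", "body": {"increments": [0.4,0,0.13,0,0,0,-1,0.4,-0.01,0,0,0,0,-1,0.4,-0.01,0,0,0,0,-1,0.4,-0.01,0,0,0,0,-1,0.4,-0.01,0,0,0,0,-1,0.4,-0.01,0,0,0,0,-1,0.4,-0.01,0,0,0,0,-1,0.3,-0.01,0,0,0,0,-1,0.2,0,0,0,0,0,-1,0.1,0,0,0,0,0,-1]}}

```text
t: 7.9
position: [0.5605, 0.09, 0.0632]
tool_rot: [180.0, -0.1, 178.5]
wrist_force: [-7.1, -0.6, 4.0]
width: -0.0001
gripper_force: 3.7
```

{"method": "drive_tool", "body": {"increments": [0.15,0,0,0,0,0,-1,0.1,0,0,0,0,0,-1,0,0,0,0,0,0,-1]}}

```text
t: 8.2
position: [0.5633, 0.09, 0.0625]
tool_rot: [180.0, -0.6, 178.5]
wrist_force: [-19.3, 0.4, 13.7]
width: 0.0003
gripper_force: 9.8
```

{"method": "drive_tool", "body": {"increments": [-0.5,0,0,0,0,0,-1,-0.5,0,0,0,0,0,-1,-0.5,0,0,0,0,0,-1,-0.5,0,0,0,0,0,-1,-0.6,0,0,0,0,0,-1,-0.6,0,0,0,0,0,-1,-0.6,-0.5,0,0,0,0,-1,0,-1,0,0,0,0,-1,0,-1,0,0,0,0,-1,0,0,0,0,0,0,-1]}}

```text
t: 9.2
position: [0.4558, 0.011, 0.0639]
tool_rot: [-179.9, 0.2, 178.2]
wrist_force: [-1.0, -0.4, 0.6]
width: 0.0004
gripper_force: 0.0
```

{"method": "drive_tool", "body": {"increments": [0.4,0,0,0,0,0,-1,0.4,-0.01,0,0,0,0,-1,0.4,-0.01,0,0,0,0,-1,0.4,-0.01,0,0,0,0,-1,0.4,-0.01,0,0,0,0,-1,0.4,-0.01,0,0,0,0,-1,0.4,-0.01,0,0,0,0,-1,0.3,-0.01,0,0,0,0,-1,0.2,0,0,0,0,0,-1,0.1,0,0,0,0,0,-1]}}

```text
t: 10.2
position: [0.5554, 0.0135, 0.0621]
tool_rot: [-180.0, -0.2, 178.6]
wrist_force: [-7.4, -1.2, 6.5]
width: 0.0001
gripper_force: 3.9
```

{"method": "drive_tool", "body": {"increments": [0.2,0,0,0,0,0,-1,0.1,0,0,0,0,0,-1,0,0,0,0,0,0,-1]}}

```text
t: 10.5
position: [0.5609, 0.0134, 0.0615]
tool_rot: [180.0, -0.6, 178.5]
wrist_force: [-16.1, -0.4, 11.1]
width: -0.0003
gripper_force: 8.1
```

{"method": "drive_tool", "body": {"increments": [-0.5,0,0,0,0,0,-1,-0.5,0,0,0,0,0,-1,-0.5,0,0,0,0,0,-1,-0.6,0,0,0,0,0,-1,-0.6,0,0,0,0,0,-1,-0.8,0,0,0,0,0,-1,0,0,1,0,0,0,-1,0,0,1,0,0,0,-1,0,0,1,0,0,0,-1,0,0,1,0,0,0,0]}}

```text
t: 11.5
position: [0.4613, 0.0135, 0.1844]
tool_rot: [-180.0, 0.1, 178.5]
wrist_force: [0.2, 0.5, 0.2]
width: 0.0134
gripper_force: 0.0
```

{"method": "drive_tool", "body": {"increments": [0,0.5,1,0,0,0,0.5,0,0.5,1,0,0,0,0.5,0,0.3,1,0,0,0,0.5,0,0,0.5,0,0,0,0.5,0,0,0,0,0,0,0.5]}}

```text
t: 12.0
position: [0.4622, 0.0532, 0.2903]
tool_rot: [179.9, 0.3, 178.6]
wrist_force: [0.3, 0.3, 0.3]
width: 0.0641
gripper_force: 0.0
```

Run:
```python
from h import *
print(readout.get_obs()['position'])
grab('wrist','w2.png')
```

```text
[0.46219562 0.05320095 0.29029249]
```

View pics/w2.png

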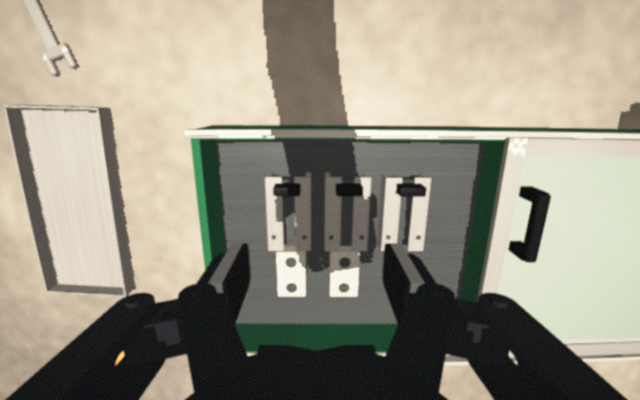

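Both jaws lie on the ledge, jaw0 at about (277–306, 252–297) and jaw1 at about (330–358, 252–297). All three nests are now empty.

Run:
```python
from h import *
m=imaging.camera_model('wrist')
for a in ([(277,253),(305,252),(306,297),(279,298)],[(331,252),(358,252),(358,297),(330,297)],[(291,262),(291,288)],[(345,262),(344,288)]):
    P=ray(m,a,.042); print(P.mean(0).round(4), P[:,:2].round(3).tolist())
T=ray(m,[(8,108),(110,107),(132,292),(50,290)],.025); print('tray',T.round(3).tolist())
```

```text
[0.6175 0.0152 0.042 ] [[0.582, -0.003], [0.582, 0.035], [0.652, 0.034], [0.653, -0.005]]
[0.6186 0.088  0.042 ] [[0.583, 0.07], [0.584, 0.107], [0.654, 0.108], [0.653, 0.068]]
[0.6168 0.0141 0.042 ] [[0.596, 0.015], [0.637, 0.013]]
[0.6188 0.0884 0.042 ] [[0.598, 0.089], [0.639, 0.088]]
tray [[0.381, -0.339, 0.025], [0.385, -0.204, 0.025], [0.651, -0.227, 0.025], [0.646, -0.355, 0.025]]
```

{"method": "drive_tool", "body": {"increments": [0.9,-0.25,-0.9,0,0,0,0.5,0.9,-0.25,-0.9,0,0,0,0.5,0.9,-0.25,-0.9,0,0,0,0.5,0.9,-0.25,-0.9,0,0,0,0.5,0.9,-0.15,-0.9,0,0,0,0.5,0.67,-0.13,-0.6,0,0,0,0.5,0,0,-0.7,0,0,0,0.5,0,0,-0.7,0,0,0,0.5,0,0,-0.8,0,0,0,0.5,0,0,-0.9,0,0,0,0.5]}}

```text
t: 13.05
position: [0.6146, 0.013, 0.0394]
tool_rot: [-180.0, -0.0, 178.5]
wrist_force: [0.4, -0.2, -0.2]
width: 0.0638
gripper_force: 0.0
```

{"method": "drive_tool", "body": {"increments": [0,0,-0.6,0,0,0,0.5,0,0,0,0,0,0,0.5]}}

```text
t: 13.25
position: [0.6122, 0.0131, 0.0196]
tool_rot: [-179.9, -0.4, 178.5]
wrist_force: [-0.1, 0.6, -0.1]
width: 0.064
gripper_force: 0.0
```

{"method": "drive_tool", "body": {"increments": [0.15,0.03,0.2,0,0,0,0.5,0,0,0,0,0,0,0,0,0,0,0,0,0,-1,0,0,0,0,0,0,-1,0,0,0,0,0,0,-1,0,0,0,0,0,0,-1]}}

```text
t: 13.85
position: [0.6208, 0.0144, 0.0316]
tool_rot: [180.0, 0.2, 178.5]
wrist_force: [1.1, -0.3, 4.1]
width: 0.0382
gripper_force: 60.8
```

{"method": "drive_tool", "body": {"increments": [0,0,0,0,0,0,0.5,0,0,0,0,0,0,0.5,0,0,-0.15,0,0,0,0.5,0,0,-0.1,0,0,0,0.3,0,0,0,0,0,0,-1,0,0,0,0,0,0,-1,0,0,0,0,0,0,-1,0,0,0,0,0,0,-1]}}

```text
t: 14.65
position: [0.619, 0.0143, 0.0219]
tool_rot: [-180.0, -0.0, 178.5]
wrist_force: [0.3, -0.8, -2.0]
width: 0.0389
gripper_force: 61.1
```

{"method": "drive_tool", "body": {"increments": [0,0,0.7,0,0,0,-1,0,0,1,0,0,0,-1,0,0,1,0,0,0,-1,0,0,1,0,0,0,-1,0,0,1,0,0,0,-1,-0.1,-1,0.3,0,0,0,-1,-0.1,-1,0,0,0,0,-1,-0.1,-1,0,0,0,0,-1,-0.1,-1,0,0,0,0,-1,-0.1,-1,0,0,0,0,-1]}}

```text
t: 15.65
position: [0.6038, -0.1367, 0.1721]
tool_rot: [180.0, -0.0, 178.5]
wrist_force: [0.1, 0.0, -2.7]
width: 0.0386
gripper_force: 61.3
```

{"method": "drive_tool", "body": {"increments": [-0.1,-1,0,0,0,0,-1,-0.1,-1,0,0,0,0,-1,-0.1,-1,0,0,0,0,-1,-0.1,-1,0,0,0,0,-1,-0.1,-1,0,0,0,0,-1,-0.1,-0.2,0,0,0,0,-1,0,0,0,0,0,0,-1]}}

```text
t: 16.35
position: [0.5851, -0.2933, 0.1719]
tool_rot: [-180.0, -0.1, 178.3]
wrist_force: [0.1, -0.0, -2.6]
width: 0.0387
gripper_force: 61.3
```

Run:
```python
from h import *
o=readout.get_obs(); print(o['position'],o['width'],o['gripper_force'])
im,m=grab('wrist'); im2,m2=grab('top')
cv2.imwrite('pics/p3.png',np.hstack([cv2.resize(im,(480,300)),cv2.resize(im2[120:260,250:400],(320,300))]))
```

```text
[ 0.58513779 -0.29326887  0.17192205] 0.03873896939658175 61.318466663360596
```

View pics/p3.png

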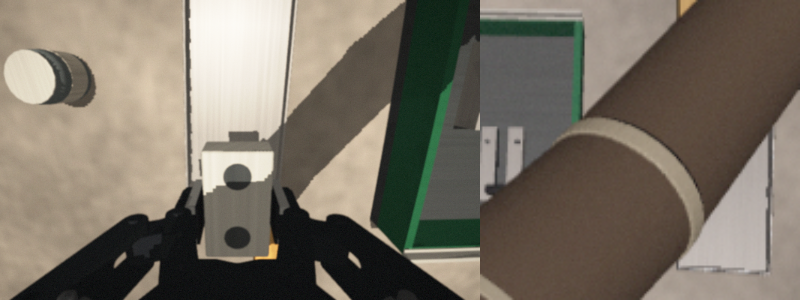

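The left half (wrist) shows jaw0 held firmly and centred over the tray, whose walls are at u≈188 and 290. Lowering it now.

{"method": "drive_tool", "body": {"increments": [0,0,-1,0,0,0,-1,0,0,-1,0,0,0,-1,0,0,-1,0,0,0,-1,0,0,-1,0,0,0,-1,0,0,-0.8,0,0,0,-1,0,0,-0.4,0,0,0,-1,0,0,-0.2,0,0,0,-1,0,0,0,0,0,0,-1,0,0,0,0,0,0,-1]}}

```text
t: 17.35
position: [0.5872, -0.2918, 0.0114]
tool_rot: [-180.0, 0.1, 178.5]
wrist_force: [0.6, 1.0, -2.1]
width: 0.0389
gripper_force: 61.3
```

{"method": "drive_tool", "body": {"increments": [0,0,-0.12,0,0,0,-1,0,0,0,0,0,0,-1,0,0,0,0,0,0,0.5,0,0,0,0,0,0,0.5,0,0,0.5,0,0,0,0.5,0,0,1,0,0,0,0.5,0,0,1,0,0,0,0.5,0,0,1,0,0,0,0.5,0,0.5,1,0,0,0,0.5,0,1,1,0,0,0,0.5]}}

```text
t: 18.35
position: [0.5856, -0.2494, 0.1745]
tool_rot: [-179.9, 0.1, 178.2]
wrist_force: [0.6, 0.3, 0.5]
width: 0.064
gripper_force: 0.0
```

{"method": "drive_tool", "body": {"increments": [0,1,1,0,0,0,0.5,0,1,1,0,0,0,0.5,-0.2,1,0.5,0,0,0,0.5,-0.2,1,0,0,0,0,0.5,-0.2,1,0,0,0,0,0.5,-0.2,1,0,0,0,0,0.5,-0.2,1,0,0,0,0,0.5,-0.2,1,0,0,0,0,0.5,-0.2,1,0,0,0,0,0.5,-0.2,1,0,0,0,0,0.5]}}

```text
t: 19.35
position: [0.538, 0.0542, 0.248]
tool_rot: [180.0, 0.1, 178.4]
wrist_force: [0.5, 0.9, 0.9]
width: 0.0641
gripper_force: 0.0
```

Run:
```python
from h import *
o=readout.get_obs(); print(o['position'])
im,m=grab('wrist','w4.png'); im2,m2=grab('top','t4.png')
cv2.imwrite('pics/p4.png',np.hstack([cv2.resize(im,(480,300)),cv2.resize(im2[120:260,250:400],(320,300))]))
```

```text
[0.53798942 0.05416497 0.24802903]
```

View pics/p4.png

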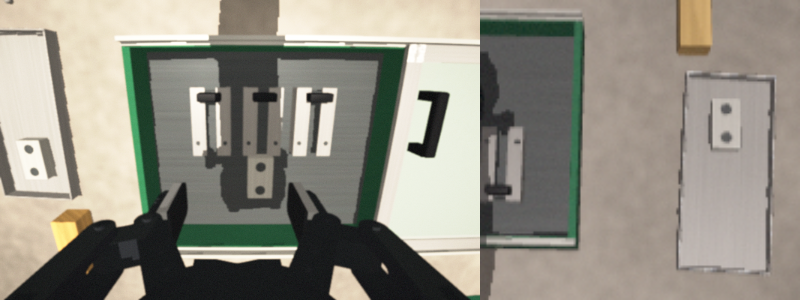

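Jaw0 lies flat in the tray. Jaw1 is at about (260,177) in the scaled wrist view, in shadow on the ledge. Measuring it.

Run:
```python
from h import *
m=imaging.camera_model('wrist'); print(readout.get_obs()['position'])
P=ray(m,np.array([(247,156),(272,156),(272,198),(247,199)])*4/3,.042); print(P.mean(0),P[:,:2].round(3).tolist())
print(ray(imaging.camera_model('top'),[(250+(725-480)*150/320,120+124*140/300)],.025))
```

```text
[0.53758024 0.05806851 0.24762334]
[0.61870061 0.09255258 0.042     ] [[0.582, 0.073], [0.582, 0.112], [0.655, 0.113], [0.656, 0.072]]
[[ 0.5848517  -0.29228562  0.025     ]]
```

{"method": "drive_tool", "body": {"increments": [0.7,0.3,-0.5,0,0,0,0.5,0.7,0.3,-1,0,0,0,0.5,0.7,0.3,-1,0,0,0,0.5,0.6,0.13,-1,0,0,0,0.5,0,0,-1,0,0,0,0.5,0,0,-0.8,0,0,0,0.5,0,0,-0.7,0,0,0,0.5,0,0,-0.5,0,0,0,0.5,0,0,0,0,0,0,0.5,0,0,0,0,0,0,0.5]}}

```text
t: 20.45
position: [0.6199, 0.0839, 0.0525]
tool_rot: [180.0, 0.1, 178.5]
wrist_force: [0.7, -0.2, -0.1]
width: 0.0641
gripper_force: 0.0
```

{"method": "drive_tool", "body": {"increments": [0,0.15,-0.4,0,0,0,0.5,0,0,-0.4,0,0,0,0.5,0,0,-0.2,0,0,0,0.5,0,0,0,0,0,0,0.3,0,0,0,0,0,0,-1,0,0,0,0,0,0,-1,0,0,0,0,0,0,-1,0,0,0,0,0,0,-1]}}

```text
t: 21.25
position: [0.6195, 0.0886, 0.0219]
tool_rot: [180.0, 0.0, 178.5]
wrist_force: [-0.5, -0.3, -0.1]
width: 0.0384
gripper_force: 61.5
```

{"method": "drive_tool", "body": {"increments": [0,0,0.7,0,0,0,-1,0,0,1,0,0,0,-1,0,0,1,0,0,0,-1,0,0,1,0,0,0,-1,0,0,1,0,0,0,-1,0,-0.4,0.3,0,0,0,-1,-0.4,-1,0,0,0,0,-1,-0.4,-1,0,0,0,0,-1,-0.4,-1,0,0,0,0,-1,-0.4,-1,0,0,0,0,-1]}}

```text
t: 22.25
position: [0.5699, -0.0452, 0.1707]
tool_rot: [-180.0, -0.1, 178.5]
wrist_force: [0.4, -0.2, -1.6]
width: 0.0387
gripper_force: 61.3
```

{"method": "drive_tool", "body": {"increments": [-0.48,-1,0,0,0,0,-1,-0.5,-1,0,0,0,0,-1,-0.5,-1,0,0,0,0,-1,-0.5,-1,0,0,0,0,-1,-0.5,-1,0,0,0,0,-1,-0.5,-1,0,0,0,0,-1,-0.5,-1,0,0,0,0,-1,-0.4,-1,0,0,0,0,-1,0,0,0,0,0,0,-1,0,0,0,0,0,0,-1]}}

```text
t: 23.25
position: [0.4537, -0.2842, 0.1709]
tool_rot: [180.0, -0.1, 178.3]
wrist_force: [-0.0, 0.9, -1.2]
width: 0.0385
gripper_force: 61.3
```

Run:
```python
from h import *
o=readout.get_obs(); print(o['position'],o['width'],o['gripper_force'])
im,m=grab('wrist','w5.png'); im2,m2=grab('side')
cv2.imwrite('pics/p5.png',np.hstack([cv2.resize(im,(480,300)),cv2.resize(im2[180:320,250:400],(320,300))]))
```

```text
[ 0.45366684 -0.28415177  0.17092947] 0.03845471985474404 61.25154376029968
```

View pics/p5.png

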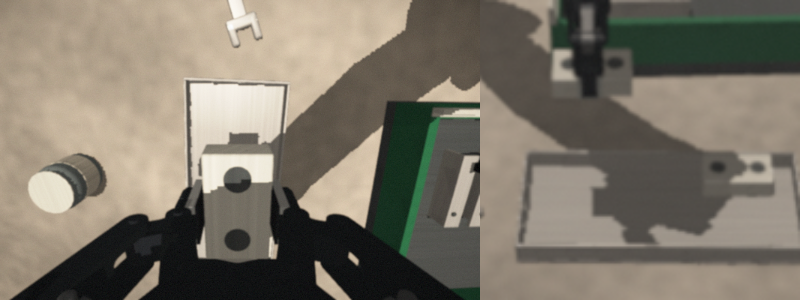

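The wrist view shows jaw1 held and centred over the near half of the tray. The side view shows jaw0 lying flat at the far end, clear of it. Lowering and releasing.

{"method": "drive_tool", "body": {"increments": [0,0,-1,0,0,0,-1,0,0,-1,0,0,0,-1,0,0,-1,0,0,0,-1,0,0,-1,0,0,0,-1,0,0,-0.8,0,0,0,-1,0,0,-0.4,0,0,0,-1,0,0,-0.25,0,0,0,-1,0,0,0,0,0,0,-1,0,0,0,0,0,0,-1]}}

```text
t: 24.25
position: [0.4555, -0.2834, 0.0089]
tool_rot: [-180.0, 0.1, 178.5]
wrist_force: [0.2, -0.1, -1.7]
width: 0.0389
gripper_force: 61.3
```

{"method": "drive_tool", "body": {"increments": [0,0,0,0,0,0,0.5,0,0,0,0,0,0,0.5,0,0,0.5,0,0,0,0.5,0,0,1,0,0,0,0.5,0,0,1,0,0,0,0.5,0,0,1,0,0,0,0.5,0,0.5,1,0,0,0,0.5,0,1,1,0,0,0,0.5,0,1,1,0,0,0,0.5,0,1,1,0,0,0,0.5]}}

```text
t: 25.25
position: [0.4544, -0.1776, 0.2355]
tool_rot: [180.0, 0.1, 178.4]
wrist_force: [1.3, 0.8, 0.0]
width: 0.0642
gripper_force: 0.0
```

{"method": "drive_tool", "body": {"increments": [0.2,1,0,0,0,0,1,0.2,1,0,0,0,0,1,0.2,1,0,0,0,0,1,0.2,1,0,0,0,0,1,0.2,1,0,0,0,0,1,0.2,1,0,0,0,0,1,0.2,1,0,0,0,0,1,0.2,1,0,0,0,0,1,0.2,1,0,0,0,0,1,0.2,1,0,0,0,0,1]}}

```text
t: 26.25
position: [0.515, 0.1225, 0.2346]
tool_rot: [180.0, 0.1, 178.4]
wrist_force: [0.7, 0.4, -0.4]
width: 0.0852
gripper_force: 0.0
```

Run:
```python
from h import *
o=readout.get_obs(); print(o['position'])
im,m=grab('wrist','w6.png'); im2,m2=grab('top','t6.png')
cv2.imwrite('pics/p6.png',np.hstack([cv2.resize(im,(480,300)),cv2.resize(im2[120:260,250:400],(320,300))]))
```

```text
[0.51500089 0.1225113  0.23462924]
```

View pics/p6.png

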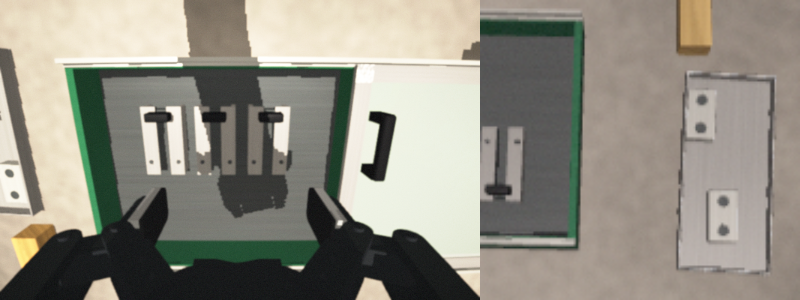

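Jaw0 has been knocked against the tray's +y wall, at (687–716, 90–140) in the right half. Jaw1 lies flat. I need to check whether jaw0 is flat on the floor.

Run:
```python
from h import *
im=cv2.imread('pics/t6.png'); s,_=grab('side','s6.png')
a=cv2.resize(im[148:252,335:395],(346,600),interpolation=cv2.INTER_CUBIC)
b=cv2.resize(s[240:310,260:410],(450,210),interpolation=cv2.INTER_CUBIC)
c=np.zeros((600,450,3),np.uint8); c[:210]=b
w=cv2.imread('pics/w6.png')[60:300,0:60]; c[215:575,:90]=cv2.resize(w,(90,360))
cv2.imwrite('pics/p7.png',np.hstack([a,c]))
m=imaging.camera_model('top')
P=ray(m,[(250+x*150/320,120+y*140/300) for x,y in((207,90),(235,90),(236,139),(208,140))],.025);print(P[:,:2].round(3).tolist())
```

```text
[[0.634, -0.241], [0.634, -0.28], [0.564, -0.279], [0.563, -0.24]]
```

View pics/p7.png

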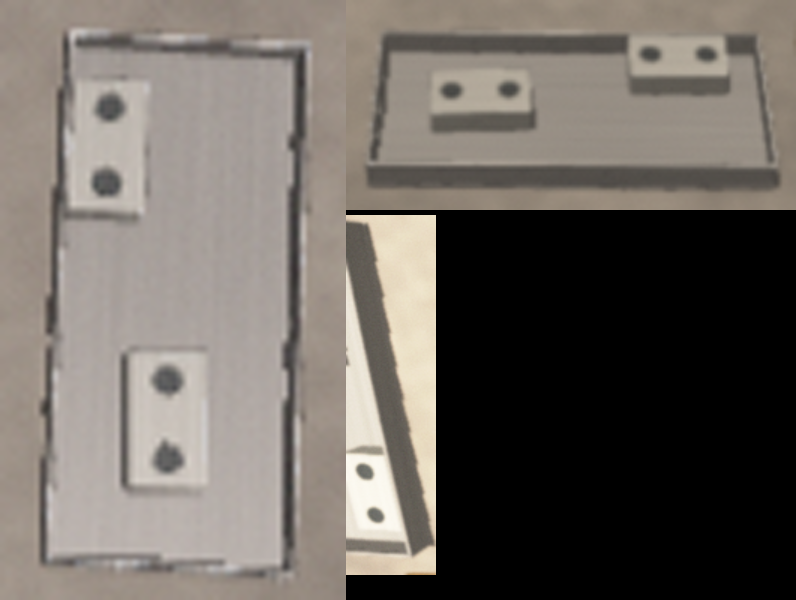

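Both jaws are flat: each measures 70×39 mm, and jaw0's front face is the same height as jaw1's. Jaw0 stands flush with the wall, so I'll shut the guard.

{"method": "drive_tool", "body": {"increments": [0.2,1,0,0,0,0,1,0,1,0,0,0,0,1,0,1,0,0,0,0,1,0,1,0,0,0,0,1,0,1,0,0,0,0,1,0,0.5,0,0,0,0,1,0,0,-1,0,0,0,1,0,0,-1,0,0,0,1,0,0,0,0,0,0,1]}}

```text
t: 27.3
position: [0.5191, 0.284, 0.1702]
tool_rot: [-179.7, -0.3, 178.4]
wrist_force: [-0.4, 0.4, -1.3]
width: 0.0851
gripper_force: 0.0
```

{"method": "drive_tool", "body": {"increments": [0.05,0.2,-1,0,0,0,1,0,0,-1,0,0,0,1,0,0,-0.4,0,0,0,1,0,0,0,0,0,0,1,0,0,0,0,0,0,-1,0,0,0,0,0,0,-1,0,0,0,0,0,0,-1,0,0,0,0,0,0,-1,0,0,0,0,0,0,-1]}}

```text
t: 28.2
position: [0.5226, 0.2917, 0.1017]
tool_rot: [-179.9, 0.0, 178.5]
wrist_force: [-6.2, 0.6, 30.3]
width: 0.0126
gripper_force: 56.3
```

{"method": "drive_tool", "body": {"increments": [0,-0.3,0.05,0,0,0,-1,-0.02,-0.7,0,0,0,0,-1,-0.03,-1,0,0,0,0,-1,-0.03,-1,0,0,0,0,-1,-0.03,-1,0,0,0,0,-1,-0.03,-1,0,0,0,0,-1,-0.03,-1,0,0,0,0,-1,-0.03,-1,0,0,0,0,-1,-0.03,-1,0,0,0,0,-1,-0.03,-1,0,0,0,0,-1]}}

```text
t: 29.2
position: [0.5149, 0.0225, 0.1019]
tool_rot: [179.9, 0.1, 178.5]
wrist_force: [9.1, 3.9, -16.2]
width: 0.0126
gripper_force: 59.3
```

{"method": "drive_tool", "body": {"increments": [-0.03,-1,0,0,0,0,-1,-0.02,-0.7,0,0,0,0,-1,-0.01,-0.4,0,0,0,0,-1,0,-0.2,0,0,0,0,-1,0,-0.1,0,0,0,0,-1,0,0,0,0,0,0,-1]}}

```text
t: 29.8
position: [0.5129, -0.0482, 0.1019]
tool_rot: [179.9, 0.0, 178.5]
wrist_force: [4.6, 4.3, -11.3]
width: 0.0128
gripper_force: 60.0
```

{"method": "drive_tool", "body": {"increments": [0,-0.15,0,0,0,0,-1,0,-0.1,0,0,0,0,-1,0,0,0,0,0,0,-1,0,0,0,0,0,0,-1]}}

```text
t: 30.2
position: [0.5129, -0.0484, 0.1019]
tool_rot: [179.5, -0.1, 178.8]
wrist_force: [2.9, 25.6, -8.4]
width: 0.0123
gripper_force: 60.6
```

{"method": "drive_tool", "body": {"increments": [0,0.15,0,0,0,0,-1,0,0,0,0,0,0,1,0,0,0,0,0,0,1,0,0,0,0,0,0,1,0,0,0.7,0,0,0,1,0,0,1,0,0,0,1,-0.3,0.5,1,0,0,0,1,-0.3,1,1,0,0,0,1,-0.3,1,1,0,0,0,1,-0.3,1,1,0,0,0,1]}}

```text
t: 31.2
position: [0.4763, 0.0528, 0.2752]
tool_rot: [180.0, 0.0, 178.4]
wrist_force: [0.9, -0.1, 0.3]
width: 0.085
gripper_force: 0.0
```

Run:
```python
from h import *
o=readout.get_obs(); print(o['position'],o['wrist_force'])
im,m=grab('wrist'); im2,m2=grab('top')
cv2.imwrite('pics/p8.png',np.hstack([cv2.resize(im,(480,300)),cv2.resize(im2[120:260,250:400],(320,300))]))
```

```text
[0.47626216 0.0527603  0.2751696 ] [ 0.86920446 -0.05869769  0.28646547]
```

View pics/p8.png

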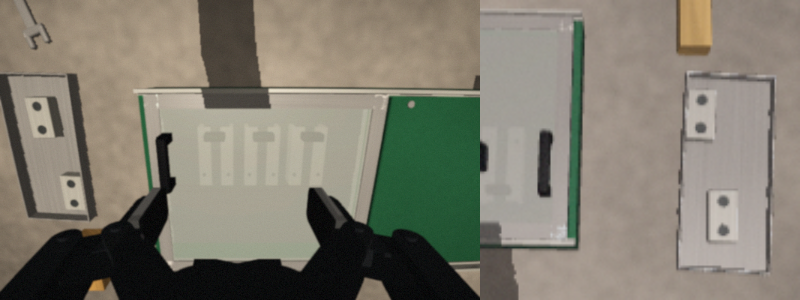

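The guard is fully shut over the bay, the ejector slides are at rest, and both jaws lie flat in the tray. Handing in.

```bash
python3 -c "
from workcell import workorder
print(workorder.close_job())"
```

```text
the job is handed in; nothing more can be done
None
```

I've handed in the job, and no verdict came back: both jaws present (jaw0 and jaw1; nest2 was empty) lie flat on the tray's floor, the guard is fully shut, and I left the grease tin, spanner and offcut alone.

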